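Sort returned cartons by heft onto the locked packing slide

TASK

Free the clamp lever of the packing slide by swinging it fully over, slide the carriage until its red pointer is at the white line of the green mark, and lock it there by swinging the lever fully home. Only then lift each closed carton to feel whether it is packed (about half a kilo) or empty, and stand the packed ones upright, side by side on the floor of the carriage's red tray, and the empty ones likewise in the yellow tray. Never have a carton in the red tray while the carriage is unlocked, and leave the other things on the bench where they are.

Things in the scene. Friction and masses are not known exactly. Their poses are not given: they have to be found in the camera images.
- carton_A: closed brown cardboard carton, 48 (its x) x 56 (its y) x 55 mm high, clear tape along y on top, white label on its +y face; origin at the centre of its underside, z up. All six look alike; do not go by the letter, feel the weight. It is either packed with a steel part (0.42 to 0.58 kg in all) or empty (0.05 to 0.07 kg). Only 4 or 5 of the six are there
- carton_B: closed brown cardboard carton, 48 (its x) x 56 (its y) x 55 mm high, clear tape along y on top, white label on its +y face; origin at the centre of its underside, z up. All six look alike; do not go by the letter, feel the weight. It is either packed with a steel part (0.42 to 0.58 kg in all) or empty (0.05 to 0.07 kg). Only 4 or 5 of the six are there
- carton_C: closed brown cardboard carton, 48 (its x) x 56 (its y) x 55 mm high, clear tape along y on top, white label on its +y face; origin at the centre of its underside, z up. All six look alike; do not go by the letter, feel the weight. It is either packed with a steel part (0.42 to 0.58 kg in all) or empty (0.05 to 0.07 kg). Only 4 or 5 of the six are there
- carton_D: closed brown cardboard carton, 48 (its x) x 56 (its y) x 55 mm high, clear tape along y on top, white label on its +y face; origin at the centre of its underside, z up. All six look alike; do not go by the letter, feel the weight. It is either packed with a steel part (0.42 to 0.58 kg in all) or empty (0.05 to 0.07 kg). Only 4 or 5 of the six are there
- carton_E: closed brown cardboard carton, 48 (its x) x 56 (its y) x 55 mm high, clear tape along y on top, white label on its +y face; origin at the centre of its underside, z up. All six look alike; do not go by the letter, feel the weight. It is either packed with a steel part (0.42 to 0.58 kg in all) or empty (0.05 to 0.07 kg). Only 4 or 5 of the six are there
- carton_F: closed brown cardboard carton, 48 (its x) x 56 (its y) x 55 mm high, clear tape along y on top, white label on its +y face; origin at the centre of its underside, z up. All six look alike; do not go by the letter, feel the weight. It is either packed with a steel part (0.42 to 0.58 kg in all) or empty (0.05 to 0.07 kg). Only 4 or 5 of the six are there
- carriage (a joint): position of the sliding carriage along its rail, m: 0 to 0.16, growing towards the rail's +y (about world +y, to the robot's left). Free it slides with about 2 N; clamped it does not slide (it holds some 30 N)
- clamp (a joint): clamp lever on the carriage's -y end, rad: 0 = home, locked, leaning 0.5 rad away from the robot (rail +x); 1.0 = fully over, free, leaning 0.5 rad towards the robot (-x). It turns about an axis along the rail, stays where it is left, and takes under 10 N at its knob to swing; the brake lets go only above about 0.65
- clamp_knob (a point): centre of the red ball (22 mm) at the end of the clamp lever, 80 mm from the lever's pivot; it moves 77 mm along the rail's -x (towards the robot) from locked to free, and is about 128 mm above the table at both ends, 138 mm half-way; lever rod 10 mm thick below it
- handle_top (a point): top centre of the black upright pull handle on the carriage's +y end: a block 40 (x) x 16 (y, the sliding direction) mm, standing 62 mm above the carriage plate, its top 102 mm above the table; 145 mm along +y from tray_floor
- tray_floor (a point): centre of the floor of the red tray on the carriage, 40 mm above the table; x across, y along the rail. Inside 110 (x) x 225 (y) mm, lip 12 mm above the floor and 5 mm thick: room for three cartons side by side along y with their 56 mm sides along y
- pointer (a point): tip of the red pointer in the middle of the tray's front (robot) edge, 80 mm towards -x from tray_floor; moves with the carriage
- mark: green block 30 x 44 x 8 mm fixed on the table beside the rail, robot side, with a white line 6 mm wide across it along its x; origin at the line, underside, 3 mm outside the block's rail-side edge (towards the rail); its y axis is along the rail. The pointer is at the mark when it is level with the line along y. Where the mark stands varies
- yellow_tray: shallow yellow tray, fixed, outside 255 (x) x 170 (y) x 24 mm high, walls and floor 5 mm; origin at the centre of its underside; room for three cartons side by side along its x
- rail: base of the slide, fixed: 100 (x) x 560 (y) mm, 32 mm high; origin at the centre of its underside; carriage value 0.08 puts tray_floor over its centre
- tape_roll: orange reel of packing tape lying flat, 90 mm across, 48 high; loose, not part of the job; origin underneath it
- label_roll: white roll of blank labels lying flat, 72 mm across, 40 high; loose, not part of the job; origin underneath it
- marker: blue marker pen, 16 mm thick, 120 long; loose, not part of the job; origin underneath it
- driver: screwdriver lying flat; loose, not part of the job; origin underneath it
- scanner: grey and black hand scanner, 180 x 42 x 33 mm; loose, not part of the job; origin underneath it
- bracket: silver machined bracket on a green foam mat, 120 x 90 x 101 mm; loose, not part of the job; origin underneath it
Mind the look-alikes: they are no part of the job. What is shaped like the carton_E but blue is not meant. Leave any pink look-alike of the carton_C alone.

How it is judged:
On the way, in this order (a step that is already met when the one before it is completed fails the run):
1. the clamp lever is swung over to free (above 0.75 rad) (value of joint clamp above 0.75 rad), for 0.1 s.
2. with the lever free (above 0.5 rad), the pointer is within 6 mm of the mark's line (y of pointer in the frame of mark between -0.006 and 0.006 m and value of joint clamp above 0.5 rad), for 0.2 s.
3. the lever is home again (below 0.12 rad), the pointer within 6 mm of the line (y of pointer in the frame of mark between -0.006 and 0.006 m and value of joint clamp below 0.12 rad), for 0.2 s.
At the end, for the whole second after the job is handed in: Pointer within 6 mm of the line, lever home (below 0.12 rad). Each carton stands upright (0.15 rad) and still on a tray's floor inside the lip: in the red tray if it weighs more than 2.4 N (its force on the slide), in the yellow one if less (all of step 3 and ((x of carton_A in the frame of tray_floor between -0.04 and 0.04 m and y of carton_A in the frame of tray_floor between -0.095 and 0.095 m and z of carton_A in the frame of tray_floor between -0.006 and 0.008 m and contact force between carton_A and rail above 2.4 N and angle between carton_A's own z axis and vertical below 0.15 rad and linear speed of carton_A below 0.03 m/s) or (x of carton_A in the frame of yellow_tray between -0.11 and 0.11 m and y of carton_A in the frame of yellow_tray between -0.066 and 0.066 m and z of carton_A in the frame of yellow_tray between -0.001 and 0.013 m and contact force between carton_A and yellow_tray below 2.4 N and angle between carton_A's own z axis and vertical below 0.15 rad and linear speed of carton_A below 0.03 m/s)) and ((x of carton_B in the frame of tray_floor between -0.04 and 0.04 m and y of carton_B in the frame of tray_floor between -0.095 and 0.095 m and z of carton_B in the frame of tray_floor between -0.006 and 0.008 m and contact force between carton_B and rail above 2.4 N and angle between carton_B's own z axis and vertical below 0.15 rad and linear speed of carton_B below 0.03 m/s) or (x of carton_B in the frame of yellow_tray between -0.11 and 0.11 m and y of carton_B in the frame of yellow_tray between -0.066 and 0.066 m and z of carton_B in the frame of yellow_tray between -0.001 and 0.013 m and contact force between carton_B and yellow_tray below 2.4 N and angle between carton_B's own z axis and vertical below 0.15 rad and linear speed of carton_B below 0.03 m/s)) and ((x of carton_C in the frame of tray_floor between -0.04 and 0.04 m and y of carton_C in the frame of tray_floor between -0.095 and 0.095 m and z of carton_C in the frame of tray_floor between -0.006 and 0.008 m and contact force between carton_C and rail above 2.4 N and angle between carton_C's own z axis and vertical below 0.15 rad and linear speed of carton_C below 0.03 m/s) or (x of carton_C in the frame of yellow_tray between -0.11 and 0.11 m and y of carton_C in the frame of yellow_tray between -0.066 and 0.066 m and z of carton_C in the frame of yellow_tray between -0.001 and 0.013 m and contact force between carton_C and yellow_tray below 2.4 N and angle between carton_C's own z axis and vertical below 0.15 rad and linear speed of carton_C below 0.03 m/s)) and ((x of carton_D in the frame of tray_floor between -0.04 and 0.04 m and y of carton_D in the frame of tray_floor between -0.095 and 0.095 m and z of carton_D in the frame of tray_floor between -0.006 and 0.008 m and contact force between carton_D and rail above 2.4 N and angle between carton_D's own z axis and vertical below 0.15 rad and linear speed of carton_D below 0.03 m/s) or (x of carton_D in the frame of yellow_tray between -0.11 and 0.11 m and y of carton_D in the frame of yellow_tray between -0.066 and 0.066 m and z of carton_D in the frame of yellow_tray between -0.001 and 0.013 m and contact force between carton_D and yellow_tray below 2.4 N and angle between carton_D's own z axis and vertical below 0.15 rad and linear speed of carton_D below 0.03 m/s)) and ((x of carton_E in the frame of tray_floor between -0.04 and 0.04 m and y of carton_E in the frame of tray_floor between -0.095 and 0.095 m and z of carton_E in the frame of tray_floor between -0.006 and 0.008 m and contact force between carton_E and rail above 2.4 N and angle between carton_E's own z axis and vertical below 0.15 rad and linear speed of carton_E below 0.03 m/s) or (x of carton_E in the frame of yellow_tray between -0.11 and 0.11 m and y of carton_E in the frame of yellow_tray between -0.066 and 0.066 m and z of carton_E in the frame of yellow_tray between -0.001 and 0.013 m and contact force between carton_E and yellow_tray below 2.4 N and angle between carton_E's own z axis and vertical below 0.15 rad and linear speed of carton_E below 0.03 m/s)) and ((x of carton_F in the frame of tray_floor between -0.04 and 0.04 m and y of carton_F in the frame of tray_floor between -0.095 and 0.095 m and z of carton_F in the frame of tray_floor between -0.006 and 0.008 m and contact force between carton_F and rail above 2.4 N and angle between carton_F's own z axis and vertical below 0.15 rad and linear speed of carton_F below 0.03 m/s) or (x of carton_F in the frame of yellow_tray between -0.11 and 0.11 m and y of carton_F in the frame of yellow_tray between -0.066 and 0.066 m and z of carton_F in the frame of yellow_tray between -0.001 and 0.013 m and contact force between carton_F and yellow_tray below 2.4 N and angle between carton_F's own z axis and vertical below 0.15 rad and linear speed of carton_F below 0.03 m/s))); the robot touches nothing.
It fails at once if a carton is in the red tray while the lever is unlocked (above 0.3 rad) (value of joint clamp above 0.3 rad and ((x of carton_A in the frame of tray_floor between -0.055 and 0.055 m and y of carton_A in the frame of tray_floor between -0.11 and 0.11 m and z of carton_A in the frame of tray_floor below 0.02 m) or (x of carton_B in the frame of tray_floor between -0.055 and 0.055 m and y of carton_B in the frame of tray_floor between -0.11 and 0.11 m and z of carton_B in the frame of tray_floor below 0.02 m) or (x of carton_C in the frame of tray_floor between -0.055 and 0.055 m and y of carton_C in the frame of tray_floor between -0.11 and 0.11 m and z of carton_C in the frame of tray_floor below 0.02 m) or (x of carton_D in the frame of tray_floor between -0.055 and 0.055 m and y of carton_D in the frame of tray_floor between -0.11 and 0.11 m and z of carton_D in the frame of tray_floor below 0.02 m) or (x of carton_E in the frame of tray_floor between -0.055 and 0.055 m and y of carton_E in the frame of tray_floor between -0.11 and 0.11 m and z of carton_E in the frame of tray_floor below 0.02 m) or (x of carton_F in the frame of tray_floor between -0.055 and 0.055 m and y of carton_F in the frame of tray_floor between -0.11 and 0.11 m and z of carton_F in the frame of tray_floor below 0.02 m))).
It fails at once if another thing on the bench is moved more than 50 mm (distance of any of tape_roll, label_roll, marker, driver, scanner, bracket from where it was at the start of the episode above 0.05 m).
Of carton_A, carton_B, carton_C, carton_D, carton_E, carton_F only 4 to 5 are there at a start; the rules pass over those that are not, and their reading is None.
At some moment in a run one of carton_A, carton_B, carton_C, carton_D, carton_E, carton_F may be knocked a few centimetres aside while the robot is not near it.
It also fails if it takes over 208 s, if anything falls off the work surface, if the arm or the gripper's body presses on something with over 40 N, if the wrist force passes 120 N, or if a joint passes its speed limit or range.

ROBOT

A 6-joint arm with a two-finger parallel gripper is mounted at the origin on the work surface. World frame = base frame: x ahead of the robot, y to its left, z up, the work surface at z = 0. Lengths are in m, angles in rad, forces in N, time in s.
With the tool pointing down it reaches from about 0.325 to 0.925 m from the base axis. Payload 3.1 kg.
Tool frame: the origin (TCP) lies at the very end of the fingers, on their centre line; the grasp point (between the pads) lies 19 mm behind it; z points along the fingers, y is the direction in which the jaws open and shut (so a half turn about z gives the same grasp; the last joint's range is limited). The gripper opens to 85 mm and grips with 20 to 120 N. Pads are 22 mm wide; open, the fingers measure 114 mm over their backs; the gripper's body (76 mm by 85 mm) begins 54 mm behind the grasp point. The pads swing forward as they close: fully open they stand 13 mm farther back than shut.
Start: joints at [-1.347, 0.217, 1.613, -0, 1.311, -0.112], TCP at [0.206, -0.59, 0.231] pointing down, gripper open.
Joint ranges: [-2.75, 2.75], [-0.78, 2.1], [0.31, 2.55], [-1.13, 4.27], [0.13, 2.63], [-2.58, 2.58]. Speed limits (rad/s): [2.79, 2.79, 3.14, 3.14, 3.14, 3.14].

INTERFACE

Orientations are given as [roll, pitch, yaw] about the fixed x, y, z axes, in that order (R = Rz(yaw) Ry(pitch) Rx(roll)).
In Python, from bench import reach, move_linear, movej, ungrasp, grasp, dwell, solve_ik, read_camera, camera_info, Unreachable, close_job, read_t, read_qpos, read_joint_velocities, read_effort, read_tcp_pos, read_orientation, read_contact_force, read_ft_torque, read_width gives the robot as it stands. The module is installed in compiled form; this text tells all that it offers. Calls block until the motion is done:
- reach(position, orientation): joint-space move of the TCP to a pose.
- move_linear(position, rate=0.15, ori=None): straight line of the TCP; ori=None keeps the orientation; rate is the mean speed in m/s.
- movej(angles): joint-space move.
- ungrasp() and grasp(grip_force=None): open the fingers fully, or close them until they stop; grip_force is the grip in N (None keeps the last).
- dwell(seconds).
- solve_ik(position, orientation): joint angles nearest the present ones, or None.
- read_camera(name): name is "side" or "top"; returns the picture (420x560x3 uint8, red, green, blue); there is no depth.
- camera_info(name): a dict with "fx", "fy", "cx", "cy" (pixels), "world_to_cam" (4x4, takes a point from world to camera coordinates). Camera axes: x right, y down, z forward; pixel columns grow to the right and rows downward; lengths in m; the calibration is good to about 2 mm. A picture is of the moment at which its call begins. camera_info takes no time and is no camera call.
A pose or a line that the arm cannot do raises Unreachable and nothing moves.
- close_job(): hands the job in, once; it reports no verdict.
Readings, each from a call of its own:
- read_t(): time.
- read_qpos(): joint angles.
- read_joint_velocities(): joint speeds.
- read_effort(): joint torques, N m.
- read_tcp_pos(): TCP position.
- read_orientation(): TCP orientation.
- read_contact_force(): force on the tool from outside, world axes, zero at the start.
- read_ft_torque(): the same for the moment, N m.
- read_width(): finger opening in m.
Only numpy, scipy, OpenCV 4.12 (cv2) and the standard library are available. Lean on these libraries where they do the work, as an engineer would, in place of code of your own. Each camera call takes 0.05 s, during which the arm holds its last target.

## Working session

There is one attempt and no reset: what is moved stays moved. The work goes in short steps, each a Python script; the robot and the scene stay as the last script left them, time stands still between calls to the robot, and variables do not carry over. Pictures are saved under pics/ and viewed, and the job is handed in when it is done.

```bash
mkdir -p pics; ls; python3 - <<'E'
from bench import *
import cv2
for n in ("top","side"):
    im=read_camera(n); cv2.imwrite(f"pics/{n}0.png",cv2.resize(im[:,:,::-1],(800,600),interpolation=cv2.INTER_CUBIC)); cv2.imwrite(f"pics/raw_{n}0.png",im[:,:,::-1])
    i=camera_info(n); print(n,i)
print(read_t(),read_tcp_pos(),read_orientation(),read_contact_force())
E
```

```text
pics
top {'fx': 481.02226826917024, 'fy': 481.02226826917024, 'cx': 278.11745613601056, 'cy': 211.13013653335724, 'world_to_cam': array([[ 0.01831871, -0.99972038,  0.01495302, -0.15053919],
       [-0.98456945, -0.02064024, -0.17377278,  0.59126349],
       [ 0.17403282, -0.01153899, -0.98467224,  1.29533652],
       [ 0.        ,  0.        ,  0.        ,  1.        ]])}
side {'fx': 415.3374103488348, 'fy': 415.3374103488348, 'cx': 283.6294939660716, 'cy': 209.4211788650514, 'world_to_cam': array([[-0.90562834, -0.42359548, -0.02010441,  0.46679239],
       [-0.26054156,  0.59317975, -0.76174529,  0.29711811],
       [ 0.33459739, -0.68462008, -0.64756462,  0.90056063],
       [ 0.        ,  0.        ,  0.        ,  1.        ]])}
0.1 [ 0.20580145 -0.58935912  0.23007327] [-3.13938968e+00 -2.09532151e-04  3.35804939e-01] [-0.05287003  0.21917595 -0.08016779]
```

View pics/top0.png

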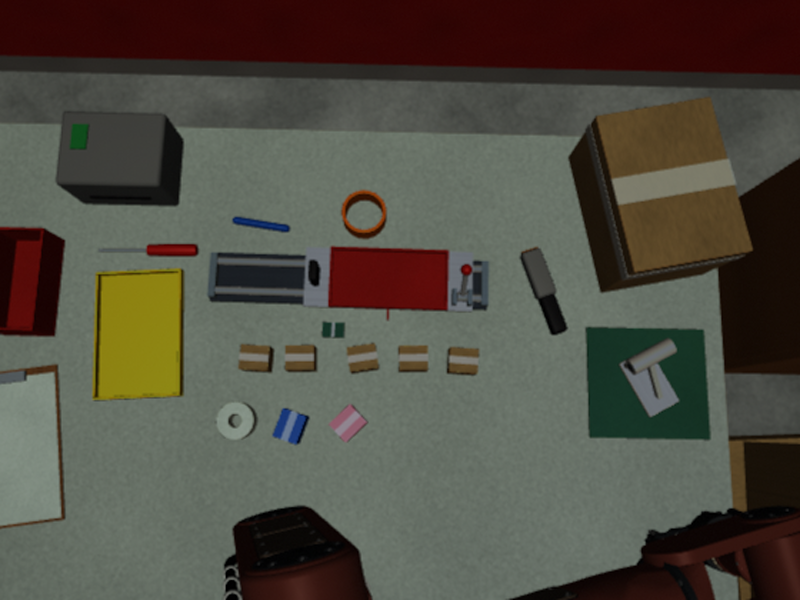

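View pics/side0.png

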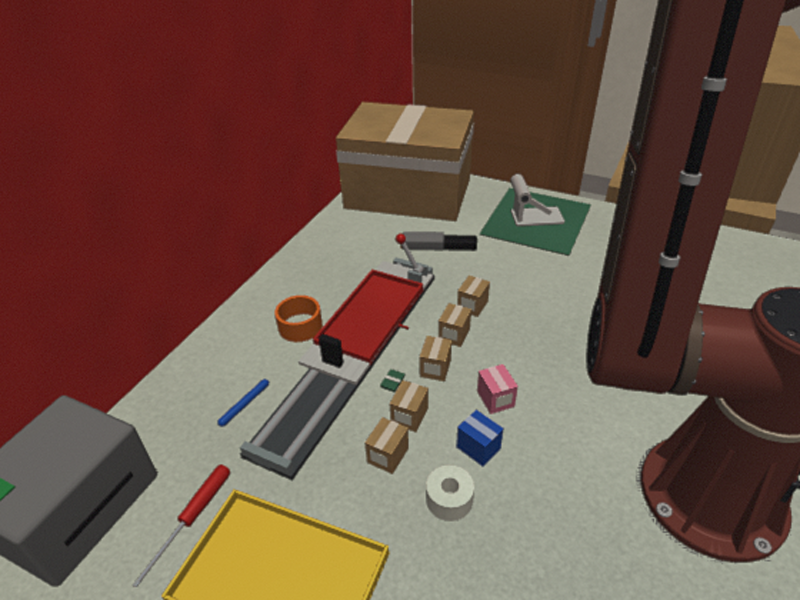

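Five cartons lie in a row (display px about (255,358), (300,358), (363,358), (413,358), (463,361)). The yellow tray is at left, the mark at (333,329), the pointer at (388,315) and the knob at (466,269). I'll zoom in.

```bash
cat > h.py <<'E'
from bench import *
import numpy as np, cv2
def crop(im,x0,y0,w,h,s,fn):
    c=cv2.resize(im[y0:y0+h,x0:x0+w,::-1],(w*s,h*s),interpolation=cv2.INTER_CUBIC)
    c=cv2.convertScaleAbs(c,alpha=1.5,beta=10)
    cv2.imwrite("pics/"+fn,c)
def ray(cam,u,v,z):
    i=camera_info(cam); T=i["world_to_cam"]; R=T[:3,:3]; C=-R.T@T[:3,3]
    d=R.T@np.array([(u-i["cx"])/i["fx"],(v-i["cy"])/i["fy"],1])
    return C+d*(z-C[2])/d[2]
def proj(cam,p):
    i=camera_info(cam); T=i["world_to_cam"]; c=T[:3,:3]@np.asarray(p)+T[:3,3]
    return np.array([i["fx"]*c[0]/c[2]+i["cx"],i["fy"]*c[1]/c[2]+i["cy"]])
E
python3 - <<'E'
from h import *
im=cv2.imread("pics/raw_top0.png")[:,:,::-1]
crop(im,140,165,130,60,6,"a1.png");crop(im,220,165,130,60,6,"a2.png");crop(im,155,215,190,60,4,"a3.png");crop(im,55,180,80,110,5,"a4.png")
E
```

```text
(no output)
```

View pics/a1.png

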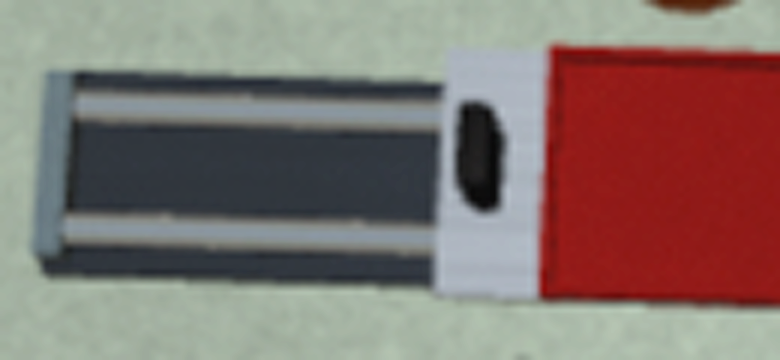

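View pics/a2.png

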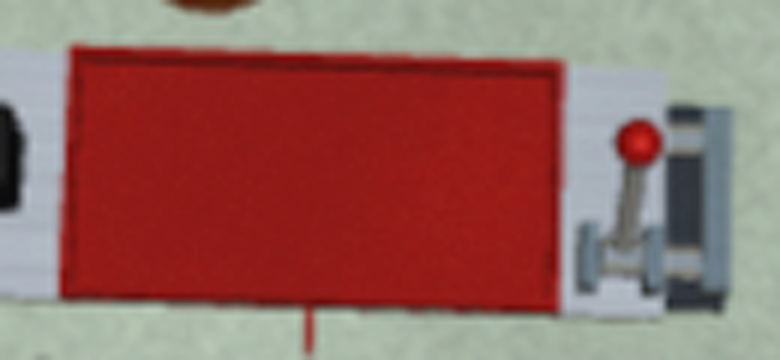

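View pics/a3.png

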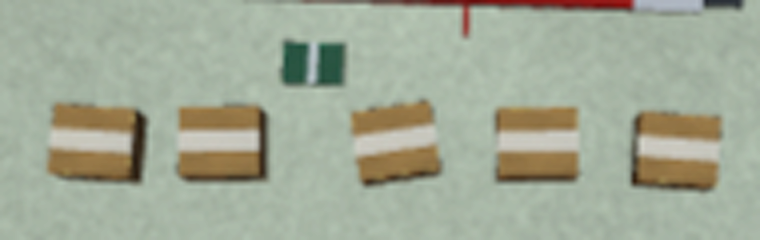

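View pics/a4.png

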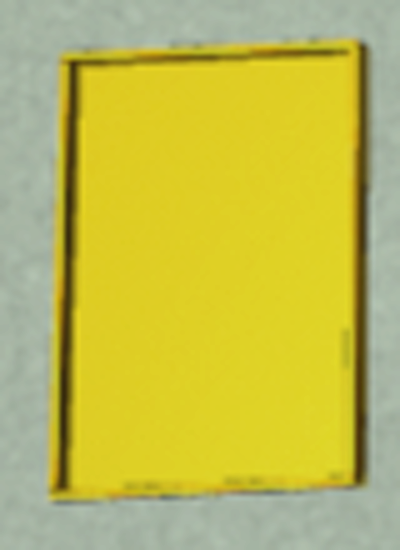

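```bash
cat > m.py <<'E'
from h import *
def pt(x0,y0,s,X,Y,z): return ray("top",x0+(X+.5)/s-.5,y0+(Y+.5)/s-.5,z)
def box(n,x0,y0,s,cs,z):
    P=np.array([pt(x0,y0,s,*c,z)[:2] for c in cs]); c=P.mean(0)
    # TL,TR,BR,BL ; +y dir = left
    v=(P[0]-P[1]+P[3]-P[2]); yaw=np.arctan2(-v[0],v[1]); w=(P[0]-P[3]+P[1]-P[2])
    print(n,c.round(4),"yaw",yaw.round(3),"size x,y",np.linalg.norm(w)/2,np.linalg.norm(v)/2, "yawx",np.arctan2(w[1],w[0]).round(3))
E
python3 - <<'E'
from m import *
box("tray",220,165,6,[(72,46),(564,62),(558,312),(62,298)],.052)
print("knob",pt(220,165,6,638,143,.128)); 
for z in(.03,.04,.05):print("ptr",pt(220,165,6,309,353,z))
print("mark",pt(155,215,4,313,42,.008),pt(155,215,4,314,84,.008))
C=[[(55,104),(138,109),(132,180),(48,174)],[(181,107),(263,107),(261,179),(179,179)],[(352,114),(430,101),(440,172),(365,183)],[(498,107),(578,108),(578,180),(497,180)],[(639,113),(721,117),(718,188),(634,185)]]
for i,c in enumerate(C): box(i,155,215,4,c,.055)
box("yel",55,180,5,[(63,55),(360,42),(360,485),(52,495)],.024)
print("handle top",pt(140,165,6,475,155,.102))
E
```

```text
tray [ 0.642  -0.1207] yaw -0.01 size x,y 0.12065814851367462 0.2323914539644851 yawx -0.011
knob [ 0.64509338 -0.26453449  0.128     ]
ptr [ 0.56233472 -0.11986145  0.03      ]
ptr [ 0.56083252 -0.11988725  0.04      ]
ptr [ 0.55933033 -0.11991306  0.05      ]
mark [ 0.55840714 -0.00995017  0.008     ] [ 0.52801587 -0.01171989  0.008     ]
0 [0.4793 0.1346] yaw -0.046 size x,y 0.04861225632107325 0.057499170586552094 yawx -0.037
1 [0.4802 0.0469] yaw 0.02 size x,y 0.0496041856272786 0.05632121928801194 yawx 0.015
2 [ 0.4829 -0.0739] yaw 0.176 size x,y 0.04900051961283774 0.05327930180590663 yawx 0.189
3 [ 0.484  -0.1711] yaw 0.013 size x,y 0.05006815129755131 0.05555823052188801 yawx 0.008
4 [ 0.481 -0.268] yaw -0.023 size x,y 0.04950021582764431 0.057379620682874964 yawx -0.054
yel [0.5265 0.373 ] yaw 0.059 size x,y 0.25159782408403963 0.16964273243567765 yawx 0.071
handle top [0.63914022 0.02386881 0.102     ]
```

```bash
python3 - <<'E'
from m import *
im=cv2.imread("pics/raw_top0.png")[:,:,::-1]
crop(im,220,210,40,30,20,"b1.png")
crop(im,255,205,40,30,20,"b2.png")
im=cv2.imread("pics/raw_side0.png")[:,:,::-1]
crop(im,250,215,50,70,8,"b3.png")
print([pt(140,165,6,447,48,.04),pt(220,165,6,664,70,.04)],[pt(140,165,6,436,296,.04),pt(220,165,6,664,318,.04)])
E
```

```text
[array([0.70465764, 0.04642727, 0.04      ]), array([ 0.70121509, -0.28687875,  0.04      ])] [array([0.58450792, 0.04661497, 0.04      ]), array([ 0.58094673, -0.28681337,  0.04      ])]
```

View pics/b1.png

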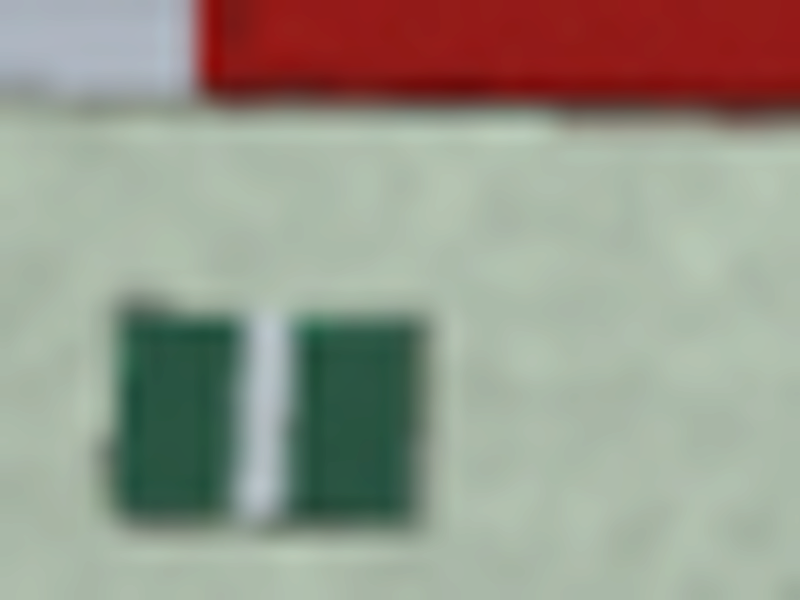

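View pics/b2.png

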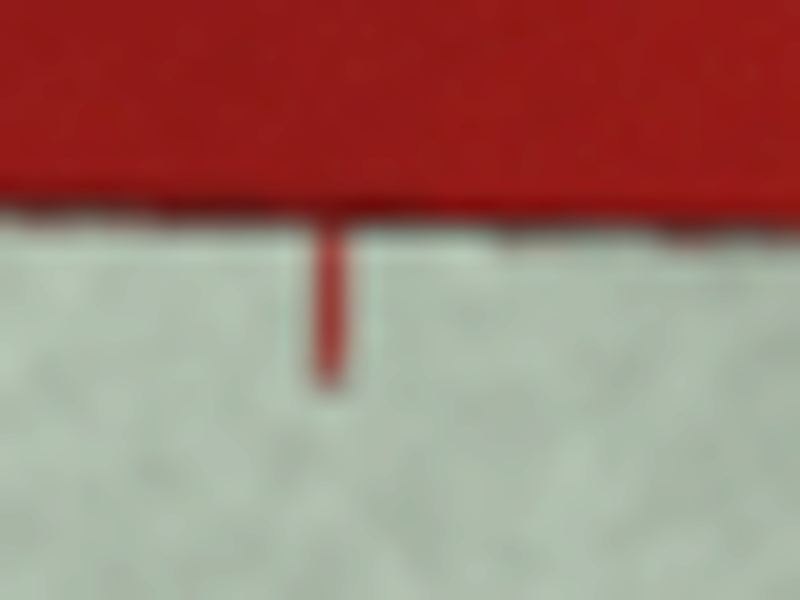

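View pics/b3.png

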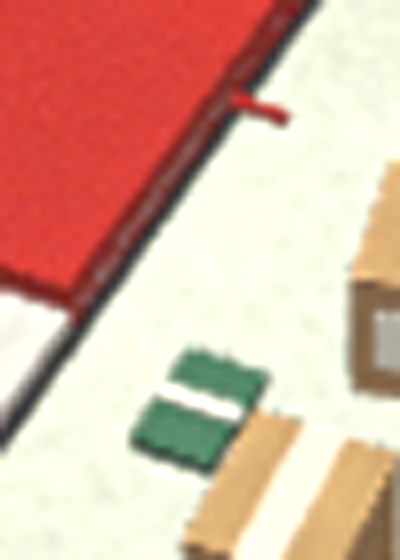

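```bash
python3 - <<'E'
from m import *
print(pt(220,210,20,268,320,.008),pt(220,210,20,259,520,.008),pt(255,205,20,328,380,.04),pt(255,205,20,330,250,.04))
def ps(X,Y,z): return ray("side",250+(X+.5)/8-.5,215+(Y+.5)/8-.5,z)
print(ps(167,389,.008),ps(240,411,.008),[ps(287,118,z) for z in(.03,.04,.05)])
E
```

```text
[ 0.55724751 -0.01013417  0.008     ] [ 0.52826678 -0.0098486   0.008     ] [ 0.56051496 -0.11944786  0.04      ] [ 0.57906779 -0.11934204  0.04      ]
[ 0.55735466 -0.00844781  0.008     ] [ 0.53139077 -0.00953374  0.008     ] [array([ 0.56572147, -0.12078448,  0.03      ]), array([ 0.56107067, -0.11116567,  0.04      ]), array([ 0.55641986, -0.10154685,  0.05      ])]
```

```bash
python3 - <<'E'
from m import *
DOWN=[np.pi,0,0]
k=np.array([.6451,-.2645])
reach([k[0],k[1],.24],DOWN); ungrasp()
move_linear([k[0],k[1],.109],rate=.12,ori=DOWN)
print(read_contact_force())
grasp(40)
print("w",read_width(),read_contact_force(),read_tcp_pos())
for a in np.linspace(0,1.0,11)[1:]:
    dx=.08*(np.sin(.5-a)-np.sin(.5)); dz=.08*(np.cos(.5-a)-np.cos(.5))
    move_linear([k[0]+dx,k[1]-.0105*dx,.109+dz],rate=.06)
    print(round(a,2),read_contact_force().round(1),read_tcp_pos().round(4),round(read_width(),4))
print(read_t())
for n in("top","side"):
    im=read_camera(n); cv2.imwrite(f"pics/raw_{n}1.png",im[:,:,::-1])
    x,y,w,h=(260,150,100,75) if n=="top" else (230,120,130,97)
    crop(im,x,y,w,h,6,f"c_{n}.png")
E
```

```text
[ 0.71536847 -0.64098145 -0.2437931 ]
w 0.019582873712988176 [-1.3175727   5.65712481  3.86453035] [ 0.64519499 -0.2628678   0.10948443]
0.1 [0.6 4.9 2.3] [ 0.639  -0.2629  0.1126] 0.0193
0.2 [1.5 4.4 1.2] [ 0.6318 -0.2629  0.1153] 0.0193
0.3 [2.8 5.  0.5] [ 0.6242 -0.2628  0.1171] 0.0193
0.4 [3.4 4.2 0.3] [ 0.6164 -0.2628  0.1184] 0.0198
0.5 [-2.1  5.5  4.5] [ 0.6068 -0.2627  0.1191] 0.0186
0.6 [-8.4  3.3  4.4] [ 0.5953 -0.2636  0.1176] 0.0003
0.7 [-0.1  0.5  1.1] [ 0.5906 -0.2645  0.117 ] -0.0002
0.8 [ 0.2  0.5 -0. ] [ 0.5827 -0.2639  0.115 ] 0.0
0.9 [-0.4  0.5  1.2] [ 0.575  -0.2636  0.1121] -0.0002
1.0 [-0.3  0.3 -0.6] [ 0.5678 -0.2635  0.1085] -0.0002
6.9917
```

View pics/c_side.png

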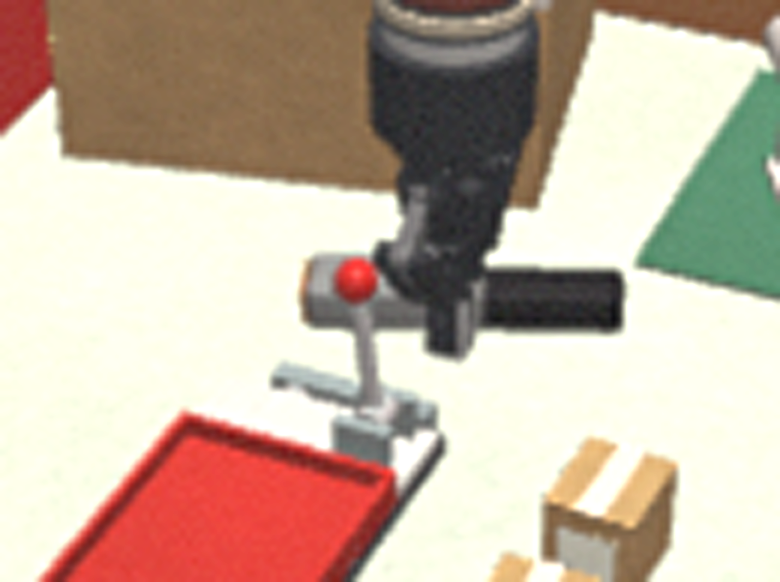

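The grip slipped off the ball at about 0.2 rad. I'll push the lever over with closed fingers instead.

```bash
cat >> h.py <<'E'
DOWN=[np.pi,0,0]
def pushx(x0,x1,y,z,step=.008,rate=.06,fmax=14):
    n=int(abs(x1-x0)/step)+1
    for x in np.linspace(x0,x1,n+1)[1:]:
        move_linear([x,y,z],rate=rate)
        f=read_contact_force(); print(round(x,4),read_tcp_pos().round(4),f.round(1))
        if abs(f[0])>fmax: break
E
python3 - <<'E'
from m import *
y=-.2628
move_linear([.568,y,.17],rate=.2)
move_linear([.690,y,.17],rate=.2)
move_linear([.690,y,.118],rate=.12)
print(read_contact_force())
pushx(.69,.584,y,.118)
for n in("top","side"):
    im=read_camera(n); cv2.imwrite(f"pics/raw_{n}2.png",im[:,:,::-1])
    x,y,w,h=(260,150,100,75) if n=="top" else (230,120,130,97)
    crop(im,x,y,w,h,6,f"d_{n}.png")
print(read_t())
E
```

```text
[1.05333457 0.00769876 0.30241136]
0.6824 [ 0.6827 -0.2632  0.1193] [ 0.1 -0.4 -0.4]
0.6749 [ 0.6745 -0.2628  0.1182] [-0.2  0.7  0.3]
0.6673 [ 0.6669 -0.2628  0.1178] [ 0.4  0.2 -0.5]
0.6597 [ 0.6593 -0.2628  0.1179] [ 0.2 -0.2 -0.3]
0.6521 [ 0.6517 -0.2628  0.1179] [ 0.6 -0.  -0.2]
0.6446 [ 0.6441 -0.2628  0.1179] [ 0.3 -0.2 -0.3]
0.637 [ 0.6374 -0.2629  0.1186] [ 1.7 -0.   0.1]
0.6294 [ 0.6297 -0.263   0.1187] [0.1 0.6 1.5]
0.6219 [ 0.6217 -0.2629  0.1182] [2.3 0.3 1.8]
0.6143 [ 0.6146 -0.2629  0.1181] [4.8 0.1 0.4]
0.6067 [ 0.6066 -0.2627  0.1174] [ 4.8 -0.4 -1.3]
0.5991 [ 0.5991 -0.2627  0.1171] [ 5.3 -0.4 -2.9]
0.5916 [ 0.5919 -0.2628  0.117 ] [ 5.8 -0.2 -3.6]
0.584 [ 0.5898 -0.263   0.1179] [19.1 -1.  -9.8]
12.8417
```

View pics/d_side.png

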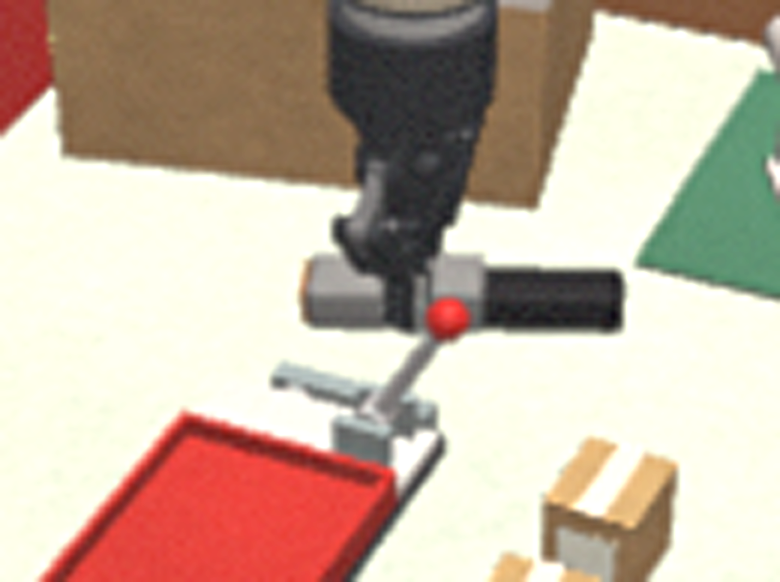

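Lever fully over: the knob has moved to the robot side and is against its stop. Next I'll slide the carriage by gripping its handle.

```bash
python3 - <<'E'
from m import *
move_linear([.610,-.2628,.18],rate=.25)
reach([.640,.024,.18],DOWN); ungrasp()
move_linear([.640,.024,.072],rate=.15)
print(read_contact_force()); grasp(25)
print("w",read_width(),read_contact_force(),read_tcp_pos())
move_linear([.6412,.1338,.072],rate=.05); dwell(.2)
print(read_width(),read_contact_force(),read_tcp_pos())
for n in("top","side"):
    im=read_camera(n); cv2.imwrite(f"pics/raw_{n}3.png",im[:,:,::-1])
    x,y,w,h=(210,205,40,30) if n=="top" else (220,200,80,60)
    crop(im,x,y,w,h,20 if n=="top" else 10,f"e_{n}.png")
print(read_t())
E
```

```text
[-0.64960275  0.84195979  0.73064171]
w 0.015544184280193744 [-0.86008842  7.67626463  2.78179957] [0.64020027 0.02722047 0.07272895]
0.01568714905979718 [-1.58364576 -1.19514529  5.95994847] [0.64139393 0.13369733 0.07270763]
19.3
```

View pics/e_top.png

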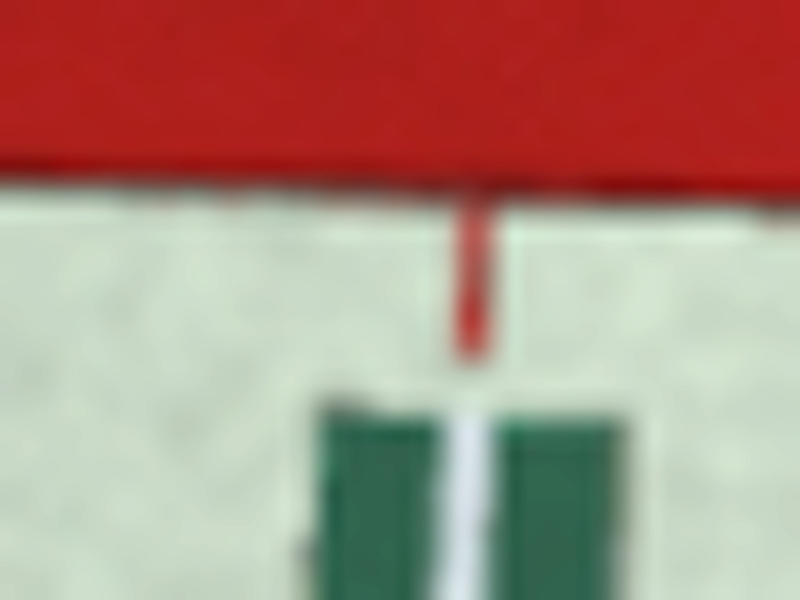

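View pics/e_side.png

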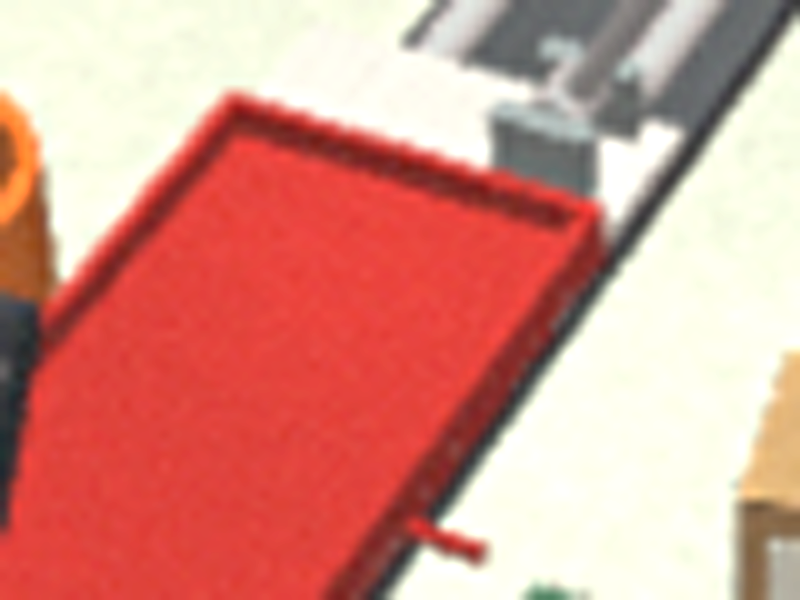

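```bash
python3 - <<'E'
from m import *
for z in(.03,.036): print(pt(210,205,20,472,350,z))
print(pt(210,205,20,468,420,.008))
E
```

```text
[ 0.56410971 -0.01216807  0.03      ]
[ 0.56320051 -0.01266202  0.036     ]
[ 0.55724751 -0.01013417  0.008     ]
```

```bash
python3 - <<'E'
from m import *
p=read_tcp_pos()
move_linear([.6412,.1361,.072],rate=.02); dwell(.3)
print(read_contact_force(),read_tcp_pos())
ungrasp(); move_linear([.6412,.1361,.19],rate=.25)
y=-.1506
reach([.525,y,.19],DOWN); grasp(25)
im=read_camera("top"); crop(im,210,205,40,30,20,"f0.png")
move_linear([.525,y,.118],rate=.2)
pushx(.525,.63,y,.118)
move_linear([.60,y,.118],rate=.1);move_linear([.60,y,.20],rate=.25)
reach([.48,-.27,.2],DOWN)
for n in("top","side"):
    im=read_camera(n); cv2.imwrite(f"pics/raw_{n}4.png",im[:,:,::-1])
    x,y,w,h=(210,205,40,30) if n=="top" else (200,130,133,100)
    crop(im,x,y,w,h,20 if n=="top" else 6,f"f_{n}.png")
    if n=="top": crop(im,195,160,133,100,6,"f_top2.png")
print(read_t())
E
```

```text
[-1.46244389 -0.87331703  4.93656083] [0.64143144 0.13616753 0.07272953]
0.5325 [ 0.5343 -0.1512  0.1199] [ 0.1 -0.7 -0.1]
0.54 [ 0.5406 -0.1507  0.1183] [-0.3 -1.   1. ]
0.5475 [ 0.5478 -0.1506  0.1179] [ 0.3 -0.7  0. ]
0.555 [ 0.5538 -0.1507  0.118 ] [-4.3 -0.5  3.5]
0.5625 [ 0.5619 -0.1508  0.118 ] [-4.7 -0.7  3.6]
0.57 [ 0.5701 -0.1507  0.118 ] [-2.6 -2.2  2. ]
0.5775 [ 0.5774 -0.1505  0.1179] [-2.9  0.2  2.7]
0.585 [ 0.5839 -0.1506  0.1179] [-6.6 -1.5  5.4]
0.5925 [ 0.5908 -0.1507  0.1178] [-7.  -1.   4.8]
0.6 [ 0.5979 -0.1507  0.1175] [-7.6 -0.9  3.6]
0.6075 [ 0.6055 -0.1507  0.1172] [-5.9 -1.2  2.1]
0.615 [ 0.6124 -0.1507  0.1163] [-4.8 -1.3  0.1]
0.6225 [ 0.6188 -0.1505  0.1151] [-6.6 -0.8 -2.5]
0.63 [ 0.6248 -0.1498  0.1142] [-9.1  0.4 -0.8]
29.2667
```

View pics/f_top.png

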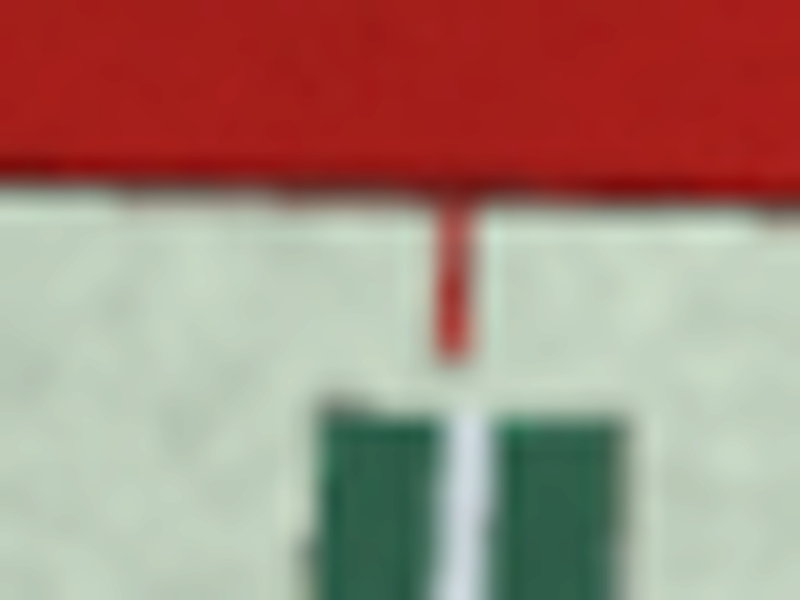

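View pics/f_side.png

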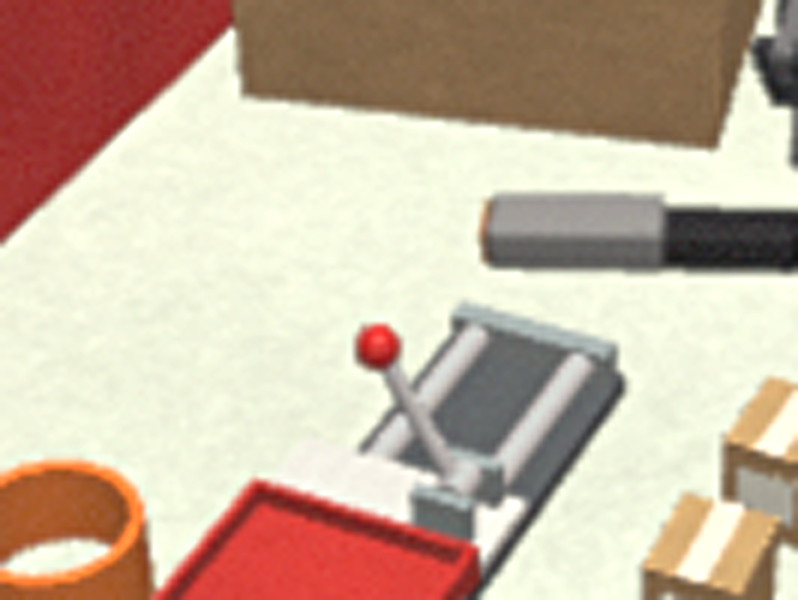

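View pics/f_top2.png

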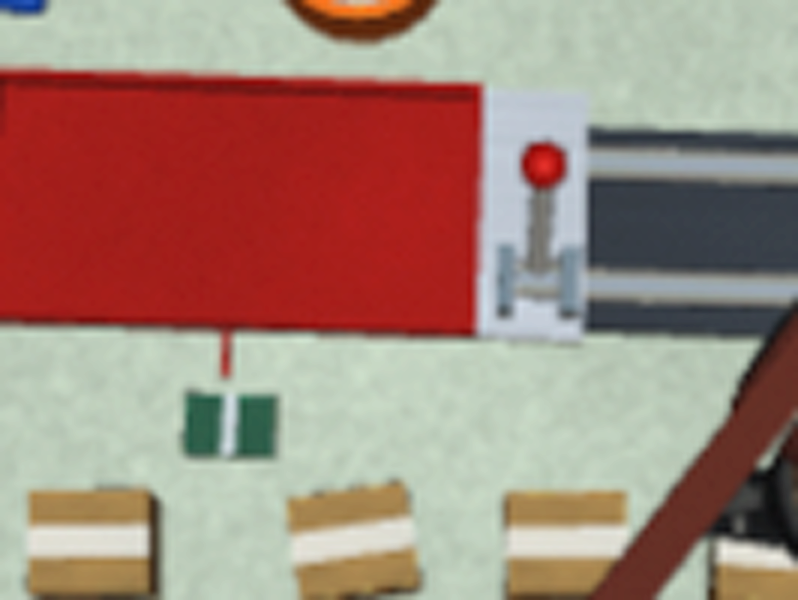

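```bash
python3 - <<'E'
from m import *
for z in(.03,.036): print(pt(210,205,20,453,350,z))
print(pt(195,160,6,543,165,.128))
import numpy as np
for f,r in (("pics/raw_top0.png",(318,180,335,200)),("pics/raw_top4.png",(278,180,295,200))):
    im=cv2.imread(f).astype(int); x0,y0,x1,y1=r; s=im[y0:y1,x0:x1]; m=(s[...,2]>90)&(s[...,1]<60)
    ys,xs=np.nonzero(m); print(m.sum(),ray("top",x0+xs.mean(),y0+ys.mean(),.128))
E
```

```text
[ 0.56405425 -0.00947815  0.03      ]
[ 0.5631453  -0.00998405  0.036     ]
[ 0.64636981 -0.15541606  0.128     ]
19 [ 0.64568349 -0.26574218  0.128     ]
30 [ 0.64762235 -0.15641981  0.128     ]
```

The lever is home and the pointer is on the line to within 1 mm. Next are the cartons, starting with the rightmost (index 4).

```bash
cat >> h.py <<'E'
def yawpick(x,y,psi,z=.2):
    best=None
    for s in (-1,1):
        yw=s*np.pi/2+psi; q=solve_ik([x,y,z],[np.pi,0,yw])
        if q is not None and (best is None or abs(q[5])<best[0]): best=(abs(q[5]),s)
    return best[1]
TR=np.array([.643,-.0105,-.0105]); YE=np.array([.5265,.373,.06])
def tgt(F,ox,oy):
    c,s=np.cos(F[2]),np.sin(F[2]); return F[0]+c*ox-s*oy,F[1]+s*ox+c*oy
H=.022
def pick(x,y,psi):
    s=yawpick(x,y,psi); o=[np.pi,0,s*np.pi/2+psi]
    reach([x,y,.2],o)
    if read_width()<.08: ungrasp()
    move_linear([x,y,.09],rate=.25); dwell(.15); f0=read_contact_force()
    move_linear([x,y,H],rate=.1); print("down",(read_contact_force()-f0).round(1))
    grasp(50); print("w",round(read_width(),4))
    move_linear([x,y,.12],rate=.12); dwell(.4)
    f=np.mean([read_contact_force() for _ in range(5)],0)
    print("weight",(f0-f).round(2),"w",round(read_width(),4),"t",read_t())
    return s,(f0-f)[2]
def place(x,y,psi,floor,s):
    o=[np.pi,0,s*np.pi/2+psi]
    move_linear([*read_tcp_pos()[:2],.2],rate=.25)
    reach([x,y,.2],o)
    move_linear([x,y,floor+H+.03],rate=.25)
    z=floor+H+.03; f0=read_contact_force()
    while z>floor+H-.004:
        z-=.003; move_linear([x,y,z],rate=.03)
        if read_contact_force()[2]-f0[2]>3: break
    print("placed z",z-H,(read_contact_force()-f0).round(1))
    ungrasp(); move_linear([x,y,z+.16],rate=.25); print("t",read_t())
def look(n,x,y,w,h,s,fn):
    im=read_camera(n); cv2.imwrite("pics/raw_"+fn,im[:,:,::-1]); crop(im,x,y,w,h,s,fn)
E
python3 - <<'E'
from m import *
s,w=pick(.481,-.268,-.035)
if w>2.4: place(*tgt(TR,0,-.066),TR[2],.04,s)
elif w>.2: place(*tgt(YE,.09,0),YE[2],.005,s)
look("top",60,160,265,120,3,"g1.png")
E
```

```text
down [-0.8 -1.6 -0.3]
w 0.0473
weight [0.91 1.26 5.45] w 0.0474 t 34.7917
placed z 0.03999999999999997 [-0.9  1.5  5.4]
t 40.5833
```

View pics/g1.png

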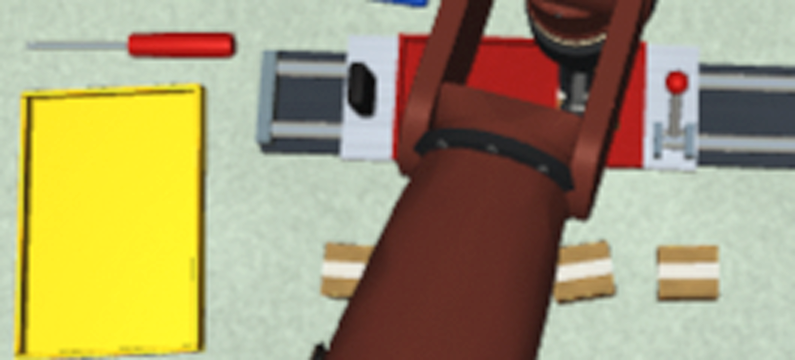

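It weighs 5.45 N, so it is packed, and it now stands in the red tray. Carton 3 is still where it was.

```bash
python3 - <<'E'
from m import *
s,w=pick(.484,-.171,.01)
if w>2.4: place(*tgt(TR,0,0),TR[2],.04,s)
elif w>.2: place(*tgt(YE,.09,0),YE[2],.005,s)
reach([.45,-.3,.25],[np.pi,0,0])
look("top",60,160,265,120,3,"g2.png");look("side",100,150,265,200,3,"g2s.png")
E
```

```text
down [-0.  -0.5 -0.5]
w 0.0474
weight [-0.82  0.36  0.78] w 0.0477 t 44.775
placed z 0.004999999999999977 [0.5 0.5 3.6]
t 51.7583
```

View pics/g2.png

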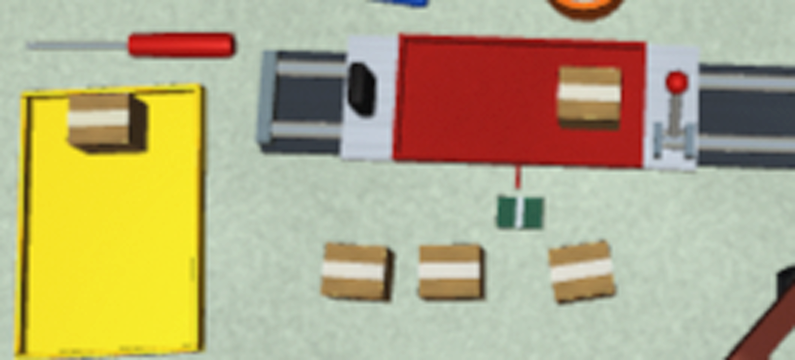

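View pics/g2s.png

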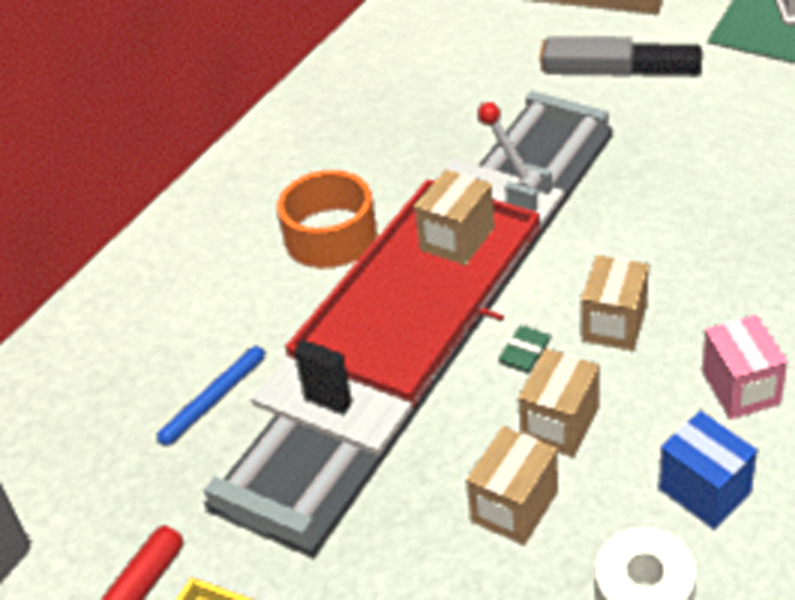

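Carton 3 weighs 0.8 N, so it is empty, and it stands in the yellow tray. The others haven't moved. Next is carton 2, at (582,271).

```bash
python3 - <<'E'
from m import *
s,w=pick(.4829,-.0739,.18)
if w>2.4: place(*tgt(TR,0,0.002),TR[2],.04,s)
elif w>.2: place(*tgt(YE,0,0),YE[2],.005,s)
reach([.45,-.3,.25],[np.pi,0,0])
look("top",60,160,265,120,3,"g3.png")
E
```

```text
down [-1.   0.4  0.7]
w 0.0474
weight [ 1.06 -0.55  0.38] w 0.0474 t 58.9333
placed z 0.0019999999999999775 [-6.  -2.9 16.2]
t 65.7833
```

View pics/g3.png

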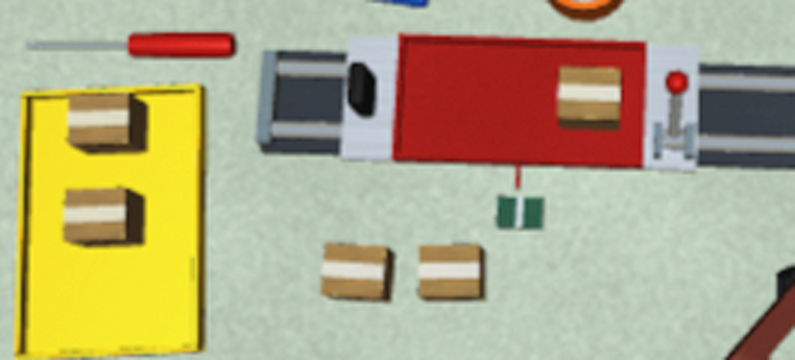

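```bash
python3 - <<'E'
from m import *
s,w=pick(.4802,.0469,.018)
if w>2.4: place(*tgt(TR,0,0.002),TR[2],.04,s)
elif w>.2: place(*tgt(YE,-.09,0),YE[2],.005,s)
reach([.45,-.3,.25],[np.pi,0,0])
look("top",60,160,265,120,3,"g4.png")
E
```

```text
down [-0.7  0.6 -0.1]
w 0.0476
weight [ 0.52 -1.14  5.03] w 0.0471 t 72.95
placed z 0.03999999999999997 [-0.2  0.6  4.6]
t 78.4833
```

View pics/g4.png

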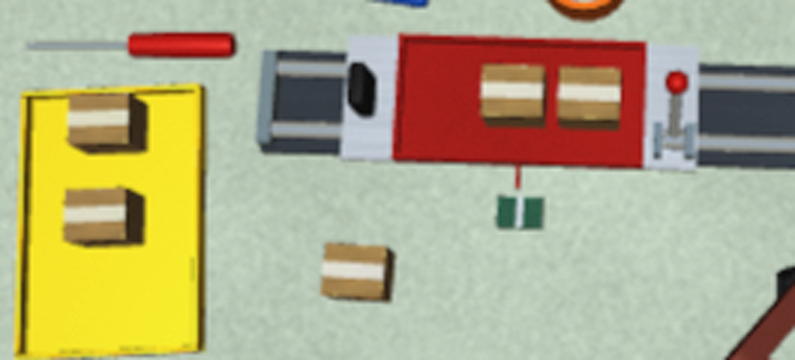

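```bash
python3 - <<'E'
from m import *
s,w=pick(.4793,.1346,-.042)
if w>2.4: place(*tgt(TR,0,0.069),TR[2],.04,s)
elif w>.2: place(*tgt(YE,-.09,0),YE[2],.005,s)
reach([.45,-.3,.25],[np.pi,0,0])
look("top",60,160,265,120,3,"g5.png");look("side",40,150,265,200,3,"g5s.png")
im=read_camera("side"); crop(im,100,270,180,150,4,"g5t.png"); im=read_camera("top"); crop(im,210,205,40,30,20,"g5p.png")
E
```

```text
down [ 0.2 -0.6  0.4]
w 0.0473
weight [-0.75 -0.03  4.15] w 0.0473 t 84.8333
placed z 0.03699999999999997 [-6.  -0.3 15.7]
t 90.65
```

View pics/g5.png

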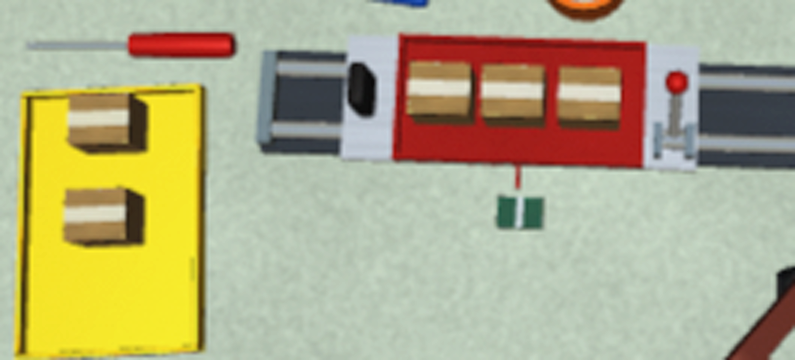

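View pics/g5s.png

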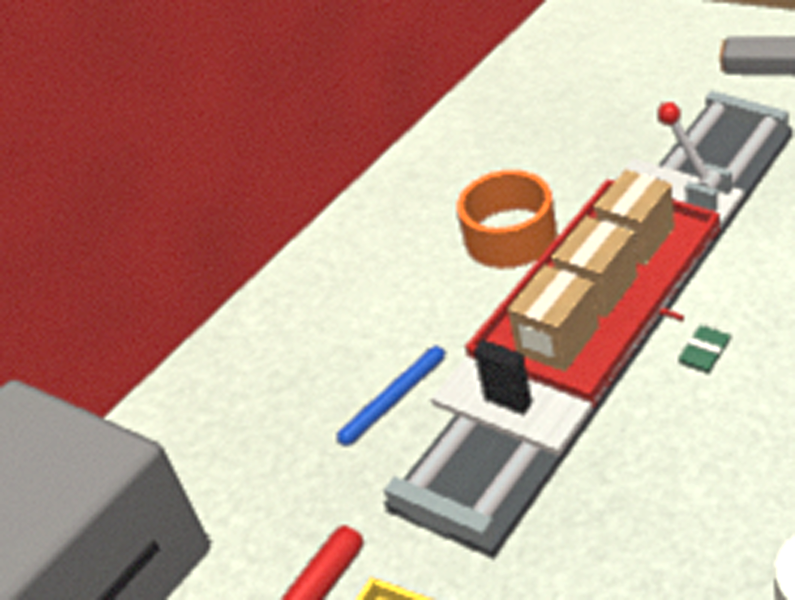

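View pics/g5t.png

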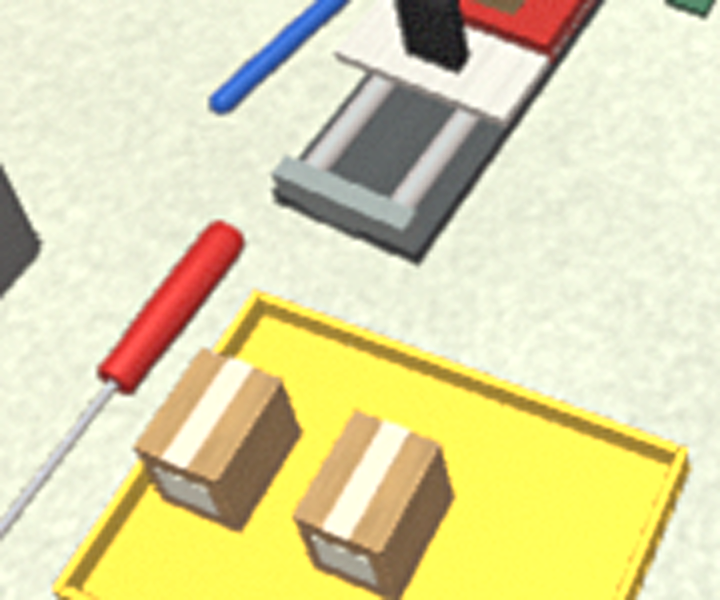

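View pics/g5p.png

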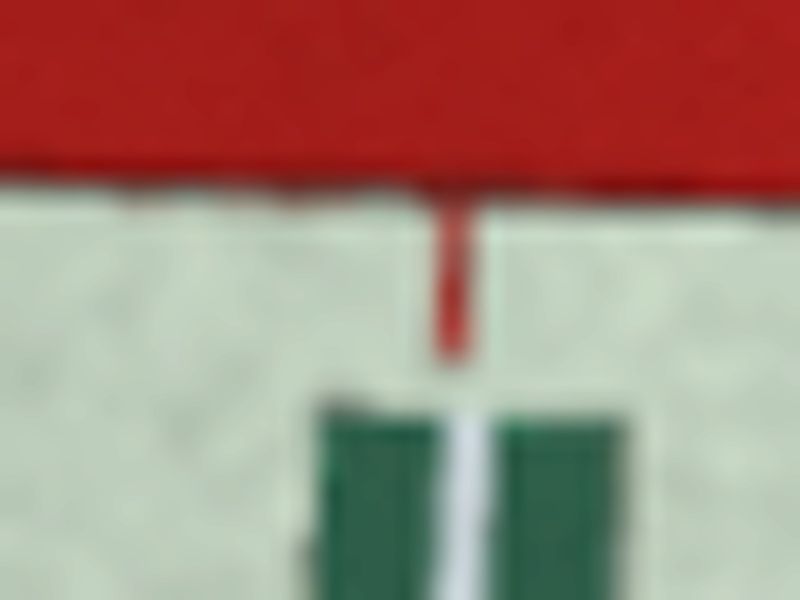

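```bash
python3 - <<'E'
from m import *
def loc(F,p):
    d=p[:2]-F[:2]; c,s=np.cos(F[2]),np.sin(F[2]); return np.round([c*d[0]+s*d[1],-s*d[0]+c*d[1]],4)
for q in((440,89),(513,91.5),(589,96)): print("red",loc(TR,pt(60,160,3,*q,.095)))
for q in((99,120),(95,214)): print("yel",loc(YE,pt(60,160,3,*q,.06)))
E
```

```text
red [-0.0008  0.0691]
red [-0.001   0.0027]
red [-0.0029 -0.0665]
yel [ 0.0881 -0.0004]
yel [0.0001 0.0011]
```

```bash
python3 - <<'E'
from h import *
print(read_t(),read_contact_force().round(2),read_tcp_pos()); close_job()
E
```

```text
92.3583 [-0.31  0.17  0.37] [ 0.45060924 -0.29928799  0.24988716]
the job is handed in; nothing more can be done
```

I handed the job in at 92 s with every step done, and my last checks found nothing out of place.

- **Slide:** I swung the lever fully over to its stop, moved the carriage by its handle to the mark, and pushed the lever fully home. Gripping the lever's ball slipped off at first, so I pushed it with closed fingers instead. After locking, the pointer measured within about 1 mm of the line. The knob was within about 1 mm of its original locked position, allowing for the slide. The last pictures show no change in either.
- **Cartons:** Five were there.

| Lifted (world y at the start) | Weight felt | Result |
|---|---|---|
| -0.268 | 5.5 N | packed, red tray |
| -0.171 | 0.8 N | empty, yellow tray |
| -0.074 | 0.4 N | empty, yellow tray |
| 0.047 | 5.0 N | packed, red tray |
| 0.135 | 4.2 N | packed, red tray |

- **Final check:** All five stand upright. In the top picture they measured within about 3 mm of their planned spots and well inside the limits. The gripper was clear and in free air. I saw no carton knocked aside, and none of the bench items I could see had moved; the bracket was not in the last pictures.

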